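# Work the pedal of the specimen levelling press

## Task

Level the mounted specimen in the small bench press: push the press's pedal down until it stops, keep it there for about a second so that the ram bears on the specimen holder, then let the pedal come all the way up again and move clear. The press is the one with the column and ram; leave the plain low switch pedal alone, and leave the holder standing on the anvil.

Things in the scene. Friction and masses are not known exactly. Their poses are not given: they have to be found in the camera images.
- press_tread (a point): Centre of the top of the press's pedal: aluminium plate with ribbed black rubber, 40 by 40 mm, on a 14 mm wide stem, on the robot's side of the press. Its x points from pedal to column (press turned up to 0.4 rad from facing the robot), z up. At rest the plate slopes up towards the robot by 0.22 rad and this point is 53 mm above the worktop; fully pressed the plate is level and the point is at 34 mm.
- press_pedal (a joint): Angle of the press's pedal in rad: 0 up at rest, 0.22 down at its stop. The hinge lies across the press 90 mm behind the tread centre, 28 mm above the worktop. A spring returns it; at the tread centre it takes about 4 N to start and about 13 N at the stop. It drives the ram down 10 mm.
- holder_1: Black turned specimen holder with a brass-coloured waist, 24 mm across, 34 mm high, standing loose and upright on the press's round anvil (30 mm above the worktop) under the foot. Origin at the centre of its underside, z up. Not to be handled.
- press_foot: Round sprung steel foot, 28 mm across, of the press's vertical ram; origin at its lower face, 129 mm behind the tread centre, 6 mm above the holder at rest. The press is a grey fixed machine: base 222 x 86 mm, at the rear a 36 x 52 mm column 128 mm high, an arm reaching from it to the ram; black ram knob on top, 150 mm high. In front of the ram only the pedal and its hinge ears (32 mm) stand.
- switch_pedal (a joint): Angle of the other pedal in rad: 0 up, 0.22 down. It has the same tread, on a low grey switch base 150 x 86 mm with only a 40 mm high housing behind it, no column and no ram. Press and switch pedal stand side by side, either one on the left; a tall black stand and a small steel vice, without pedals, stand further left. The switch pedal is not to be pressed.

How it is judged:
By the outcome, as a careful person would: the job done as asked, in the order asked, and still so for the second after the job is handed in, with the robot touching nothing.
It also fails if it takes over 29 s, if anything falls off the work surface, if the arm or the gripper's body presses on something with over 40 N, if the wrist force passes 120 N, or if a joint passes its speed limit or range.

## Robot

A 7-joint arm with a two-finger parallel gripper is mounted at the origin on a cart in front of the work surface, level with it; the furniture and walls round the work are solid. World frame = base frame: x ahead of the robot, y to its left, z up, the work surface at z = 0. Lengths are in m, angles in rad, forces in N, time in s.
With the tool pointing down it reaches from about 0.425 to 0.95 m from the base axis. Payload 4.7 kg.
Tool frame: the origin (TCP) lies on the centre line of the jaws, within the pads' length; the fingertips stand robot.nose_length ahead of it and the grasp point (between the pads) lies 8 mm behind it (robot.nose_length is the distance from the TCP to the fingertips, in m); z points along the fingers, y is the line along which they close (so a half turn about z gives the same grasp; the last joint's range is limited). The gripper opens to 85 mm and grips with 20 to 120 N. Pads are 22 mm wide; open, the fingers measure 114 mm over their backs; the gripper's body (76 mm by 85 mm) begins 54 mm behind the grasp point. The pads swing forward as they close: fully open they stand 13 mm farther back than shut.
Start: joints at [1.142, 0.469, -0.049, 1.532, 0.024, 1.141, -0.082], TCP at [0.263, -0.622, 0.242] pointing down, gripper open.
Joint ranges: [-2.59, 2.59], [-0.33, 1.99], [-1.39, 1.29], [0.1, 2.45], [-1.04, 4.18], [0.21, 1.99], [-2.66, 2.66]. Speed limits (rad/s): [2.57, 2.57, 3.14, 3.14, 3.14, 3.14, 3.14].

## Interface

Orientations are given as [roll, pitch, yaw] about the fixed x, y, z axes, in that order (R = Rz(yaw) Ry(pitch) Rx(roll)).
In Python, from plant import robot gives the robot as it stands. Calls block until the motion is done:
- robot.goto(position, orientation): joint-space move of the TCP to a pose.
- robot.move_straight(position, vel=0.15, attitude=None, contact_N=None): straight line of the TCP; attitude=None keeps the orientation; vel is the mean speed in m/s. With contact_N (N) it stops when the force on the tool has changed by that much, and returns True; else False.
- robot.move_joints(angles): joint-space move.
- robot.grip(opening, strength=None): opening from 0.0 (shut) to 1.0 (fully open); strength is the grip in N (None keeps the last); returns when the fingers have stopped.
- robot.sleep(seconds).
- robot.inverse_kinematics(position, orientation): joint angles nearest the present ones, or None.
- robot.sense(): the state.
- robot.grab_frame(name): name is "side" or "top" or "wrist"; returns a dict with "image" (420x560x3 uint8, red, green, blue), "range_z" (420x560 float32, m along the optical axis (not along the pixel's ray), 0 where there is no reading), "fx", "fy", "cx", "cy" (pixels), "R" (3x3) and "t" (3): a world point X has camera coordinates R X + t. Camera axes: x right, y down, z forward; pixel columns grow to the right and rows downward; lengths in m; the calibration is good to about 2 mm. A picture is of the moment at which its call begins.
A pose or a line that the arm cannot do raises robot.IKError and nothing moves.
- robot.close_job(): hands the job in; it is judged then, once.
The state is a dict: "t": time; "joint_pos": joint angles; "joint_velocities": joint speeds; "effort": joint torques, N m; "tcp_pos": TCP position; "tcp_rot": TCP orientation; "wrist_force": force on the tool from outside, world axes, zero at the start; "torque": the same for the moment, N m; "opening": opening from 0.0 (shut) to 1.0 (fully open); "gripper_force": force on a finger pad.
Only numpy, scipy, OpenCV 4.12 (cv2) and the standard library are available. Lean on these libraries where they do the work, as an engineer would, in place of code of your own. Each camera call takes 0.05 s, during which the arm holds its last target. There are 200 camera calls.

## Working session

There is one attempt and no reset: what is moved stays moved. The work goes in short steps, each a Python script; the robot and the scene stay as the last script left them, time stands still between calls to the robot, and variables do not carry over. Pictures are saved under pics/ and viewed, at most 10 in all, crops included, and the job is handed in when it is done.

```bash
mkdir -p pics
python3 - <<'E'
from plant import robot
import cv2,numpy as np,pickle
for n in("top","side"):
    f=robot.grab_frame(n);pickle.dump(f,open(n+".pkl","wb"))
    cv2.imwrite(f"pics/{n}1.png",f["image"][:,:,::-1]);print(n,f["fx"],f["R"],f["t"])
print(robot.nose_length,robot.sense())
E
```

```text
top 468.5467228619572 [[-0.01628384 -0.99922994 -0.0356982 ]
 [-0.99060381  0.02097143 -0.13514541]
 [ 0.13578998  0.03316209 -0.99018249]] [-0.13136906  0.56413742  0.94103981]
side 518.7659579620394 [[-0.97515376 -0.22149331  0.00398328]
 [-0.10181749  0.43215099 -0.896035  ]
 [ 0.19674438 -0.87417746 -0.44396555]] [0.50260795 0.20400992 0.65033525]
0.011 {'t': 0.1, 'joint_pos': array([ 1.14208112,  0.46933824, -0.04861327,  1.53352926,  0.02412743,
        1.14103942, -0.0823    ]), 'joint_velocities': array([-0.00049317, -0.00134121,  0.00147824, -0.00353295,  0.00059931,
       -0.00022566, -0.00043074]), 'effort': array([ 1.25818566e-03, -5.11511779e+01, -4.69449023e-02, -2.38389587e+01,
        1.07712598e-02,  4.35922266e-03,  6.58246748e-06]), 'tcp_pos': array([ 0.26256661, -0.62130142,  0.24140077]), 'tcp_rot': array([-3.13986681e+00,  7.71181371e-05,  3.99871085e-01]), 'wrist_force': array([-0.11659732,  0.25540924,  0.40641924]), 'torque': array([-0.05393443,  0.07224543,  0.06613634]), 'gripper_force': 0.0, 'opening': 1.0014601952267916}
```

View pics/top1.png

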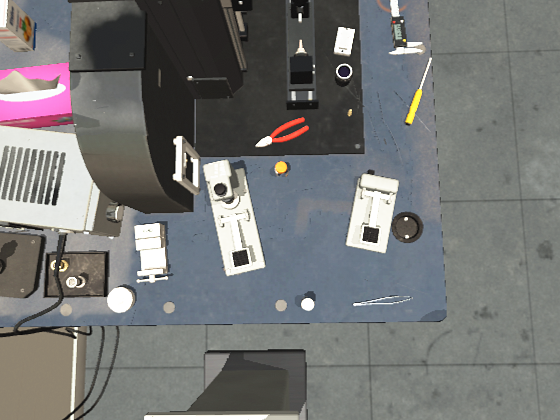

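View pics/side1.png

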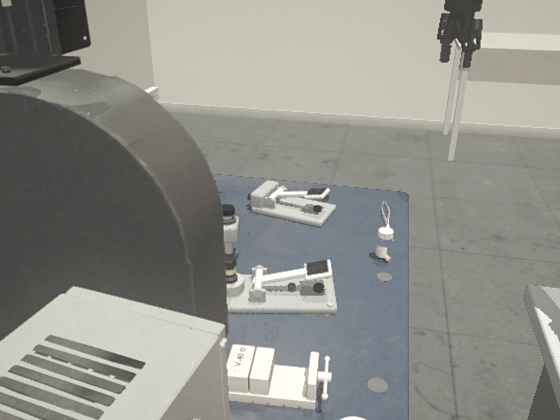

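The top view shows the press on the left: black tread at about (239,257), ram knob at (221,189) and column behind it. The switch pedal is on the right, with its tread at (370,234). The side view confirms this, with the press tread at (318,269) and the holder at (230,265). Next I locate the tread in both views.

```bash
cat > h.py <<'E'
import numpy as np,cv2,pickle
def ray(f,uv,z):
    d=f["R"].T@np.array([(uv[0]-f["cx"])/f["fx"],(uv[1]-f["cy"])/f["fy"],1]);c=-f["R"].T@f["t"]
    return c+d*(z-c[2])/d[2]
def blob(f,box,thr=70):
    x0,y0,x1,y1=box;m=(f["image"][y0:y1,x0:x1].max(2)<thr).astype(np.uint8)
    n,l,s,c=cv2.connectedComponentsWithStats(m);i=1+np.argmax(s[1:,4])
    cn=max(cv2.findContours((l==i).astype(np.uint8),0,2)[0],key=cv2.contourArea)
    r=cv2.minAreaRect(cn);return np.array(r[0])+[x0,y0],r[1:],s[i,4],cv2.boxPoints(r)+[x0,y0]
E
python3 - <<'E'
from h import *
t,s=[pickle.load(open(n+".pkl","rb")) for n in("top","side")]
for nm,f,b in(("top",t,(226,243,253,271)),("side",s,(300,258,334,279)),("knob",t,(208,180,231,200)),("switch",t,(358,223,382,245))):
    c,r,a,q=blob(f,b);z=.15 if nm=="knob" else .053
    d=f["range_z"][int(c[1]),int(c[0])]
    p=f["R"].T@(d*np.array([(c[0]-f["cx"])/f["fx"],(c[1]-f["cy"])/f["fy"],1])-f["t"])
    print(nm,c,r,a,ray(f,c,z).round(4),"range",p.round(4)); print([ray(f,k,z)[:2].round(3).tolist() for k in q])
# base outline of the press
im=t["image"];m=((im.min(2)>130)).astype(np.uint8);m[:, :200]=0;m[:,270:]=0;m[:155]=0;m[280:]=0
cn=max(cv2.findContours(m,0,2)[0],key=cv2.contourArea);q=cv2.boxPoints(cv2.minAreaRect(cn));print("base",[ray(t,k,.015)[:2].round(3).tolist() for k in q])
cv2.imwrite("pics/crop.png",np.hstack([cv2.resize(t["image"][150:285,190:280,::-1],None,fx=4,fy=4,interpolation=2),cv2.resize(s["image"][195:330,215:345,::-1],(420,540))])[:540])
E
```

```text
top [240.09615517 257.9807682 ] ((13.728129386901855, 14.31647777557373), 78.69007110595703) 194 [ 0.4664 -0.0495  0.053 ] range [ 0.4664 -0.0494  0.0523]
[[0.477, -0.032], [0.483, -0.061], [0.455, -0.066], [0.45, -0.038]]
side [308. 273.] ((0.0, 0.0), 0.0) 1 [ 0.4773 -0.0308  0.053 ] range [ 0.4778 -0.0343  0.0506]
[[0.477, -0.031], [0.477, -0.031], [0.477, -0.031], [0.477, -0.031]]
knob [220. 189.] ((10.0, 12.0), 90.0) 88 [ 0.5911 -0.0251  0.15  ] range [ 0.5912 -0.025   0.1494]
[[0.601, -0.014], [0.6, -0.036], [0.581, -0.036], [0.582, -0.014]]
switch [370.22999954 234.39000034] ((14.424979209899902, 14.000716209411621), 8.13010311126709) 198 [ 0.5092 -0.3138  0.053 ] range [ 0.5092 -0.3138  0.0531]
[[0.498, -0.297], [0.526, -0.302], [0.521, -0.331], [0.493, -0.325]]
base [[0.672, 0.041], [0.69, -0.046], [0.446, -0.098], [0.429, -0.014]]
```

View pics/crop.png

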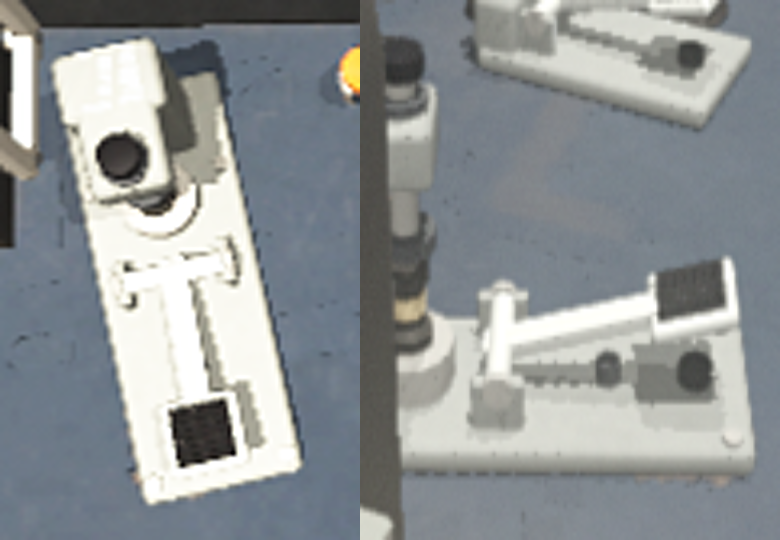

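The tread is at (0.467, -0.050). The tread-to-knob distance of 127 mm agrees with the given 129 mm, and the yaw is about 0.2. Next I close the fingers and hover over the tread.

Run:
```python
from h import *
from plant import robot
t=pickle.load(open("top.pkl","rb"))
for c in((190,185),(180,205),(150,205),(190,145)):
    d=t["range_z"][c[1],c[0]];print(c,(t["R"].T@(d*np.array([(c[0]-t["cx"])/t["fx"],(c[1]-t["cy"])/t["fy"],1])-t["t"])).round(3))
robot.grip(0.0)
O=[np.pi,0,0.2]
print(robot.inverse_kinematics([.467,-.05,.16],O),robot.inverse_kinematics([.467,-.05,.04],O))
robot.goto([.40,-.20,.24],O) if robot.inverse_kinematics([.40,-.20,.24],O) is not None else None
robot.goto([.467,-.05,.16],O)
s=robot.sense();print(s["t"],s["tcp_pos"],s["tcp_rot"],s["wrist_force"],s["opening"])
f=robot.grab_frame("wrist");w=robot.grab_frame("side")
cv2.imwrite("pics/hov.png",cv2.resize(np.hstack([f["image"],w["image"]])[:,:,::-1],(800,300)))
```

```text
(190, 185) [0.609 0.042 0.106]
(180, 205) [0.571 0.064 0.096]
(150, 205) [0.571 0.12  0.107]
(190, 145) [0.688 0.041 0.112]
[ 0.37927629  0.26599495 -0.42161013  2.07538285  0.14657907  0.82792951
 -1.49945403] [ 0.24249743  0.45394572 -0.27598916  2.16865394  0.23219602  0.54601141
 -1.57693491]
3.25 [ 0.46715668 -0.05163562  0.16011802] [3.14082613e+00 2.79433206e-04 1.98036270e-01] [0.0400957  0.04621858 0.48516857] -0.002168377622290174
```

View pics/hov.png

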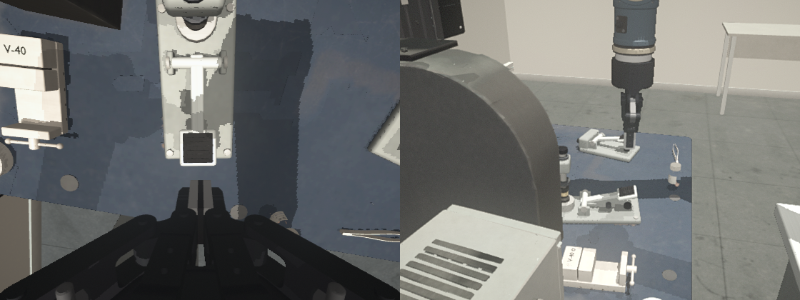

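The wrist view shows the fingers at column ~200, in line with the tread at (198,147). The side view shows the arm clear of everything. I press now.

Run:
```python
from h import *
from plant import robot
def st(n):
    s=robot.sense();print(n,round(s["t"],2),s["tcp_pos"].round(4),s["wrist_force"].round(1));return s
P=lambda z:[.467,-.05,z]
robot.move_straight(P(.078),vel=.08);st("near")
print(robot.move_straight(P(.050),vel=.03,contact_N=2.5));st("touch")
print(robot.move_straight(P(.036),vel=.02,contact_N=22));st("stop")
robot.sleep(.3);st("hold")
w=robot.grab_frame("side");cv2.imwrite("pics/press.png",cv2.resize(w["image"][195:330,190:370,::-1],None,fx=4,fy=4,interpolation=2))
```

```text
near 4.53 [ 0.4674 -0.05    0.0784] [ 0.4 -0.2 -0.4]
True
touch 5.08 [ 0.4668 -0.0502  0.0644] [0.6 0.  3.1]
True
stop 6.07 [ 0.4643 -0.0507  0.045 ] [-3.4 -0.3 12.4]
hold 6.37 [ 0.4642 -0.0507  0.045 ] [-3.3 -0.7 12.9]
```

View pics/press.png

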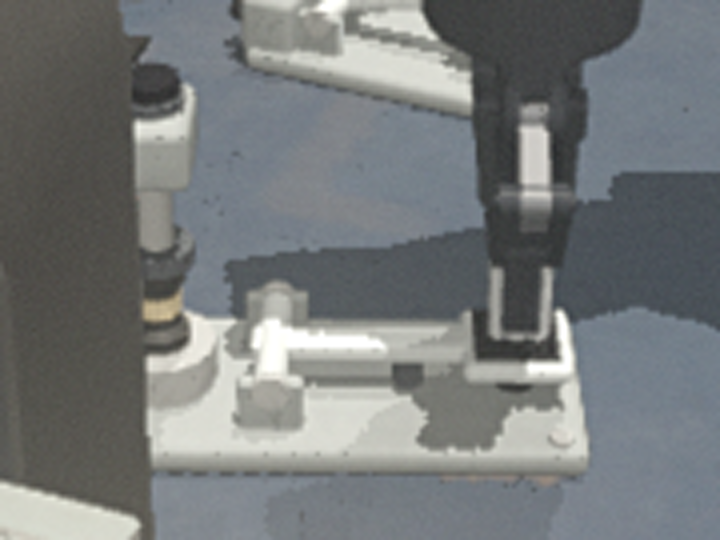

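The plate looks level (row ~340), the foot is on the holder and the tip is at 34 mm. The force of 13 N is only just the stop load, so I press slightly harder to seat it, hold, then release upward.

Run:
```python
from h import *
from plant import robot
def st(n):
    s=robot.sense();print(n,round(s["t"],2),s["tcp_pos"].round(4),s["wrist_force"].round(1));return s
x,y,z=robot.sense()["tcp_pos"]
for k in range(6):
    z-=.001
    robot.move_straight([x,y,z],vel=.01)
    if st("push")["wrist_force"][2]>19: break
robot.sleep(1.2);st("hold")
robot.move_straight([x,y,.075],vel=.03);st("up")
robot.move_straight([x-.0,y,.18],vel=.12)
robot.goto([.40,-.20,.24],[np.pi,0,.2]);robot.sleep(.3);st("clear")
a=robot.grab_frame("side");b=robot.grab_frame("top")
print(blob(b,(226,243,253,271))[::2])
cv2.imwrite("pics/end.png",np.hstack([cv2.resize(a["image"][195:330,200:350,::-1],(440,396)),cv2.resize(b["image"][150:285,190:310,::-1],(352,396))]))
```

```text
push 6.67 [ 0.4643 -0.0507  0.0449] [-4.4 -0.4 15.9]
push 6.92 [ 0.4643 -0.0507  0.0446] [-5.8  0.3 24. ]
hold 8.12 [ 0.4642 -0.0507  0.0446] [-6.  -0.4 23.6]
up 9.33 [ 0.4639 -0.0508  0.0747] [-0.4 -0.2 -0.4]
clear 11.38 [ 0.4005 -0.1988  0.2396] [ 0.2  0.9 -0.3]
(array([240.09615517, 257.9807682 ]), np.int32(197))
```

View pics/end.png

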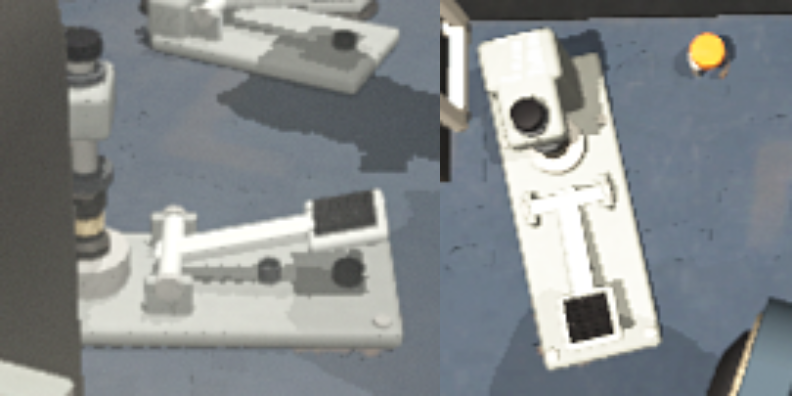

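The pedal is back up (tread at (347,212) in the side crop, and unchanged in the top view). The holder stands upright at (90,225).

```bash
python3 -c "
from plant import robot
print(robot.close_job())"
```

```text
the job is handed in; nothing more can be done
None
```

I pushed the press pedal to its stop, held it there for over a second at about 24 N, and let it come all the way up; the holder is still standing on the anvil, the switch pedal wasn't touched, and the job is handed in with the arm clear at about 11 s.

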